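# Hang the bracket caddy under the fume nozzle and start the fan

### The job

Hang the steel caddy of freshly welded brackets by its wire handle on the hook under the fume nozzle, so that it hangs level and still, and never let it tip over. Then, with the caddy hanging there, push the fan lever all the way over, away from the robot. Do not bump the nozzle stand, and leave the jar and the wire spool where they are.

Things in the scene. Friction and masses are not known exactly. Their poses are not given: they have to be found in the camera images.
- caddy: Open steel tray 112 (x) x 84 (y) x 45 mm high, about 0.3 kg, brackets fixed inside (under 40 mm high), with a rigid upright handle of 9 mm round wire in the plane y = 0, rising outside both ends at x = +-60 mm. Origin: centre of the underside; x lengthwise (yaw -0.25 to 0.65 rad at the start), z up. Both ends are alike. It stands on the table.
- caddy_mid (a point): Centre of the caddy's tray, half-way up: 22.5 mm above its underside. Axes as the caddy's.
- caddy_bail (a point): Underside of the handle wire at its middle, 126.5 mm above the caddy's underside, at the top of a small hump. On either side (|x| 18 to 52 mm) the wire is straight and level, its axis 1.5 mm lower than this point; pinched there across y, near x = -40 mm (the end nearer the robot), the hump stays free for the hook. Axes as the caddy's.
- hook_seat (a point): Where the hump should rest: top of the fixed hook arm, 200 mm above the table. Axes: y along the hook to its free end, z up, x away from the robot (yaw -0.45 to 0.05 rad). The hook is a level 10 mm round bar from the post (22 mm thick, at y = -95 mm) to y = +22 mm, then turns up to its tip. The caddy's x should lie about along this x; it comes in from +y.
- hook_tip (a point): Highest point of the hook's upturned free end, 34 mm along +y from the seat and 18 mm above it.
- nozzle_edge (a point): Lower front edge of the black slot-shaped fume nozzle above the hook: 22 mm in front (-x) of the seat and 105 mm above it. The nozzle is a solid bar over x -22 to +24, y -150 to 0 mm about the seat, from 305 to 348 mm above the table. There is no room for a gripper straight above the handle: lean it back towards -x by some 25 to 45 degrees to hang the caddy.
- fan_lever_tip (a point): Centre of the 26 mm steel ball ending the fan lever, an 80 mm stick of 10 mm rod hinged 22 mm above the table on a fixed grey block 70 x 50 x 25 mm. Axes are the lever's: y along its level hinge axis, x the way it is pushed (level at joint value 0, dipping as the lever goes over; heading within 0.3 rad of world x).
- fan_lever (a joint): Angle of the fan lever: 0 leans 0.5 rad towards the robot (off), 1.0 leans 0.5 rad away from it (on, end stop). It stays where it is left; about 1 N at the ball moves it.
- dip_jar: Bystander: jar 60 mm across, 65 mm high, beyond the lever. Origin: centre of its underside.
- spool: Bystander: black wire spool 90 mm across, 50 mm high, standing on its flange beyond the caddy. Origin: centre of its underside.
- station: The fixed nozzle stand: post, hook and fume nozzle. Origin on the table under the hook seat, axes as the seat's. Foot plate 12 mm high, x -50 to +90, y -180 to -60 mm; a black corrugated duct 41 mm thick comes down at x = 0, y = -205 mm.
There are look-alikes about, which are no part of the job. Leave any blue or pink look-alike of the caddy alone.

How it is judged (in metres and radians):
On the way, in this order (a step that is already met when the one before it is completed fails the run):
1. the caddy hangs by its handle on the hook, let go (x of caddy_bail in the frame of hook_seat between -0.02 and 0.02 m and y of caddy_bail in the frame of hook_seat between -0.05 and 0.03 m and z of caddy_bail in the frame of hook_seat between -0.012 and 0.012 m and angle between caddy_mid's own z axis and vertical below 0.35 rad and contact force between caddy and the fingers below 0.1 N and contact force between caddy and the arm below 0.1 N), for 0.3 s.
2. the fan lever is pushed fully over (value of joint fan_lever above 0.9 rad), for 0.2 s.
At the end, for the whole second after the job is handed in: The caddy hangs released on the hook: underside of the handle's hump within 20 mm of the seat along the handle, -50 to +30 mm along the hook, 12 mm in height; tilt under 0.35 rad; at rest (under 0.06 m/s, 0.6 rad/s); lever past 0.9 rad of its 1.0 (all of step 1 and linear speed of caddy below 0.06 m/s and angular speed of caddy below 0.6 rad/s and value of joint fan_lever above 0.9 rad); the robot touches nothing.
It fails at once if the caddy tips more than 0.8 rad (angle between caddy_mid's own z axis and vertical above 0.8 rad).
It fails at once if the robot bumps the nozzle stand (over 15 N) (contact force between any of the arm, the fingers and station above 15 N).
It fails at once if the jar is moved over 30 mm or tipped (distance of dip_jar from where it was at the start of the episode above 0.03 m or angle between dip_jar's own z axis and vertical above 0.5 rad).
It fails at once if the spool is moved over 30 mm or tipped (distance of spool from where it was at the start of the episode above 0.03 m or angle between spool's own z axis and vertical above 0.5 rad).
It also fails if it takes over 64 s, if anything falls off the work surface, if the arm or the gripper's body presses on something with over 40 N, if the wrist force passes 120 N, or if a joint passes its speed limit or range.

### The arm

A 6-joint arm with a two-finger parallel gripper is mounted at the origin on the work surface. World frame = base frame: x ahead of the robot, y to its left, z up, the work surface at z = 0. Lengths are in mm, angles in rad, forces in N, time in s.
With the tool pointing down it reaches from about 275 to 1000 mm from the base axis. Payload 8.4 kg.
Tool frame: the origin (TCP) lies at the very end of the fingers, on their centre line; the grasp point (between the pads) lies 19 mm behind it; z points along the fingers, x is the direction in which the jaws open and shut, and the axes are right-handed (so a half turn about z gives the same grasp; the last joint's range is limited). The gripper opens to 85 mm and grips with 20 to 120 N. Pads are 22 mm wide; open, the fingers measure 114 mm over their backs; the gripper's body (76 mm by 85 mm) begins 54 mm behind the grasp point. The pads swing forward as they close: fully open they stand 13 mm farther back than shut.
Start: joints at [1.111, 0.353, 1.633, -0, 1.155, -0.002], TCP at [276.234, 560.645, 231.281] pointing down, gripper open.
Joint ranges: [-2.63, 2.63], [-0.92, 2.1], [0.06, 2.66], [-1.3, 4.44], [0, 2.69], [-3.02, 3.02]. Speed limits (rad/s): [2.22, 2.22, 2.79, 3.14, 3.14, 3.14].

### API

Orientations are given as [roll, pitch, yaw] about the fixed x, y, z axes, in that order (R = Rz(yaw) Ry(pitch) Rx(roll)).
In Python, from rig import sense, grab_frame, calibration, sign_off gives the robot as it stands.
- The arm moves only by the tool servo_tool, never from a script. Its argument "series" is one flat list of numbers, 4 for each row, row after row: the shift along the world's x, y, z in m, then the turn about the world's z in degrees. In form: [x, y, z, yaw, x, y, z, yaw, ...]. A call has 1 to 8 rows; each row shifts and turns the commanded pose from where the row before left it; what a row does not reach is not made up. A row lasts 1/12 s, in which the tool goes at most 41.7 mm and 7.16 degrees, less where a joint would pass 70% of its speed; a pose out of reach is approached as far as the arm can. A call is refused whole if a number of a shift passes 0.0417 or a number of a turn 7.16, either way. A call with a gripper value outside its range is refused whole. "gripper" is the finger opening in m, from 0 to 0.0854, set as the call begins (left out, the last holds). The fingers move at their own pace and stop on an object; "newtons" is the grip in N (left out, the last holds). Time passes only in rows, so rows that do not move let the fingers close. It gives the time, the measured TCP pose, the force and the opening at its end, in the units of the state.
- sense(): the state, without advancing time (a new reading comes with each control period).
- grab_frame(name): name is "side" or "top" or "wrist"; returns the picture (420x560x3 uint8, blue, green, red); there is no depth.
- calibration(name): a dict with "fx", "fy", "cx", "cy" (pixels), "rvec" (rotation vector, rad) and "tvec" (3), from world to camera coordinates, as OpenCV has them. Camera axes: x right, y down, z forward; pixel columns grow to the right and rows downward; lengths in mm; the calibration is good to about 2 mm. A picture is of the moment at which its call begins: read the wrist's pose just before it. calibration takes no time and is no camera call; for the wrist camera it gives the pose at the moment of the call.
- sign_off(): hands the job in, once; it reports no verdict.
The state is a dict: "clock": time; "qpos": joint angles; "qvel": joint speeds; "joint_efforts": joint torques, N m; "eef_pos": TCP position; "tcp_rot": TCP orientation; "contact_force": force on the tool from outside, world axes, zero at the start; "wrist_torque": the same for the moment, N m; "opening": opening from 0.0 (shut) to 1.0 (fully open).
Only numpy, scipy, OpenCV 4.12 (cv2) and the standard library are available. Lean on these libraries where they do the work, as an engineer would, in place of code of your own. Each camera call takes 0.05 s, during which the arm holds its last target. There are 200 camera calls.

## Working session

There is one attempt and no reset: what is moved stays moved. The work goes in short steps, Python scripts to look and compute and a tool call to move; the robot and the scene stay as the last step left them, time stands still between calls to the robot, and variables do not carry over. Pictures are saved under pics/ and viewed, about 8 in all and at most 12, crops included, and the job is handed in when it is done.

Besides the shell and the picture viewer there is one more tool, called after "Emit:" as name(argument=value, ...) on one line, values as JSON. servo_tool: Moves the arm, as the interface text tells. Its arguments: {"type":"object","properties":{"series":{"type":"array"},"gripper":{"type":"number"},"newtons":{"type":"number"}},"required":["series"]}

```bash
mkdir -p pics; cat > h.py <<'E'
import numpy as np, cv2
from rig import sense, grab_frame, calibration, sign_off
def cam(n):
    c=calibration(n); K=np.array([[c['fx'],0,c['cx']],[0,c['fy'],c['cy']],[0,0,1.]]); R=cv2.Rodrigues(np.array(c['rvec'],float))[0]; return K,R,np.array(c['tvec'],float).ravel()
def ray(n,p,c=None):
    K,R,t=c or cam(n); d=R.T@np.linalg.inv(K)@np.array([p[0],p[1],1.]); return -R.T@t,d/np.linalg.norm(d)
def onz(n,p,z,c=None):
    o,d=ray(n,p,c); return o+d*(z-o[2])/d[2]
def tri(*rays):
    A=np.zeros((3,3));b=np.zeros(3)
    for o,d in rays:
        P=np.eye(3)-np.outer(d,d);A+=P;b+=P@o
    x=np.linalg.solve(A,b); return x,[float(np.linalg.norm((np.eye(3)-np.outer(d,d))@(x-o))) for o,d in rays]
def proj(n,X,c=None):
    K,R,t=c or cam(n); q=K@(R@np.asarray(X,float)+t); return q[:2]/q[2]
E
python3 - <<'E'
from h import *
for n in('side','top'):
    cv2.imwrite(f'pics/{n}0.png',cv2.resize(grab_frame(n),None,fx=1.4,fy=1.4,interpolation=cv2.INTER_CUBIC))
    K,R,t=cam(n); print(n,K[0,0],-R.T@t,R[2])
print(sense())
E
```

```text
side 474.67550943563003 [ 205.63233032 -849.51018713  925.18880246] [ 0.22529583  0.75914528 -0.61068833]
top 497.6293065784349 [ 262.08456468   58.92148891 1665.82734869] [ 0.13139509  0.00453491 -0.99131971]
{'clock': 0.1, 'qpos': array([ 1.11058140e+00,  3.53547137e-01,  1.63405086e+00, -7.62078953e-07,
        1.15517660e+00, -2.38904664e-03]), 'qvel': array([-0.00050898, -0.00091013, -0.00266043, -0.00060369,  0.00095173,
       -0.00033538]), 'joint_efforts': array([-5.42073633e-05, -6.06361270e+01, -3.42818606e+01,  6.13006137e-05,
        4.08970169e-03,  2.02292216e-05]), 'eef_pos': array([276.0603699 , 560.26842168, 230.66038427]), 'tcp_rot': array([-3.14159053e+00,  1.18194742e-03,  1.11297076e+00]), 'contact_force': array([-0.91529522, -0.5604131 ,  0.25363332]), 'wrist_torque': array([-0.00885623, -0.05125332, -0.01968331]), 'opening': 0.9975610740780335}
```

View pics/side0.png

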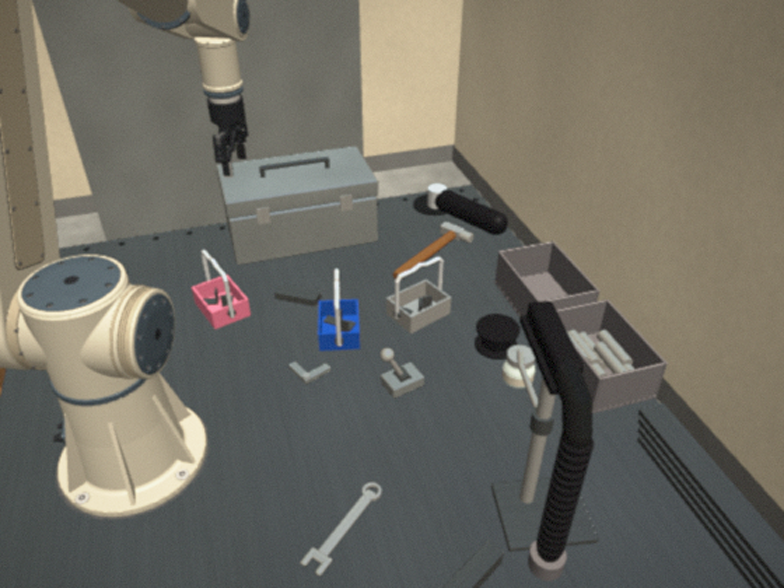

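View pics/top0.png

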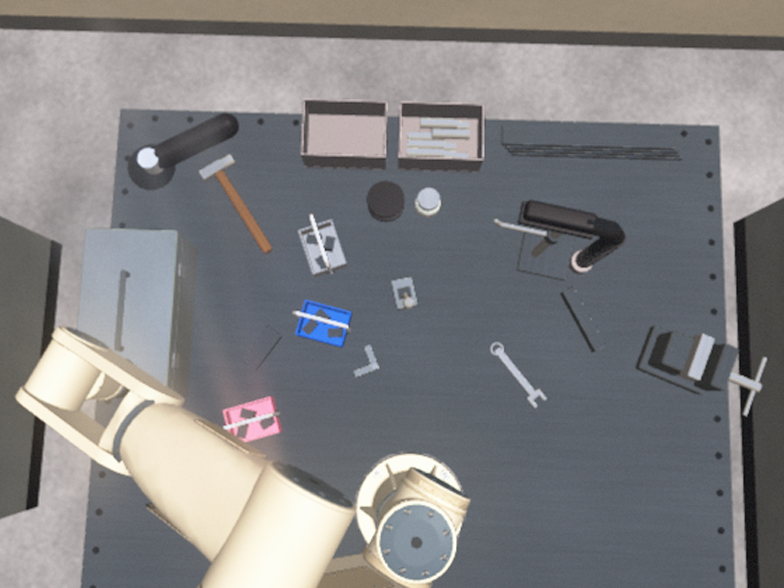

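The side view shows the steel caddy at about (418,300), the lever ball at (388,354) and the hook tip near (515,350). In the top view the caddy is at (322,243), the ball at (407,301), and the hook runs from (497,222) to (545,236). Next I'll enlarge these areas.

```bash
python3 - <<'E'
from h import *
S=grab_frame('side');T=grab_frame('top')
np.save('S.npy',S);np.save('T.npy',T)
def crop(I,x,y,w=66,h=50):
    c=cv2.resize(I[y:y+h,x:x+w],None,fx=6,fy=6,interpolation=cv2.INTER_CUBIC)
    for k in range(0,w,10): cv2.putText(c,str(x+k),(k*6,8),0,.3,(0,255,255)); cv2.line(c,(k*6,10),(k*6,14),(0,255,255))
    for k in range(0,h,10): cv2.putText(c,str(y+k),(0,k*6+4),0,.3,(0,255,0))
    return c
m=np.vstack([np.hstack([crop(T,200,150),crop(T,346,140)]),np.hstack([crop(S,268,178),crop(S,350,236)])])
cv2.imwrite('pics/m1.png',m)
E
```

```text
(no output)
```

View pics/m1.png

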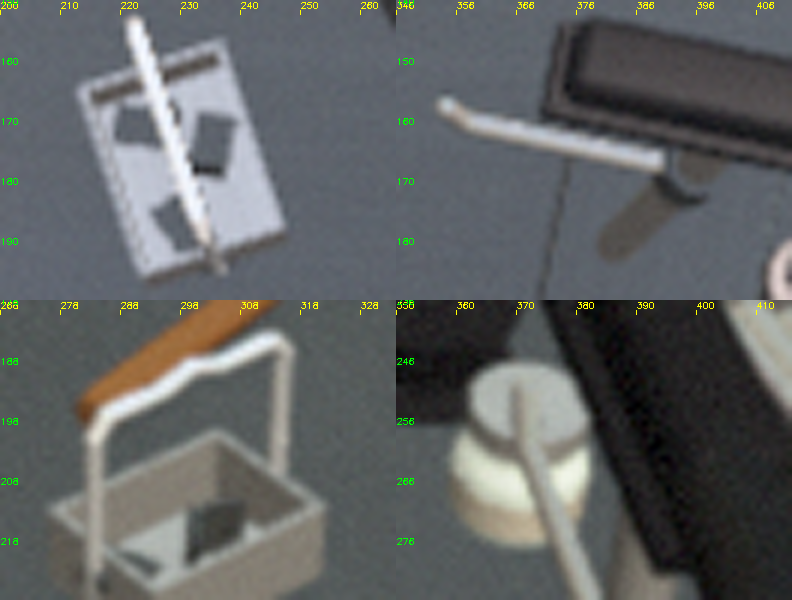

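```bash
python3 - <<'E'
from h import *
f=onz('top',(221.7,154),125);n=onz('top',(233.2,188),125)
print('handle ends',f,n,'mid',(f+n)/2,'len',np.linalg.norm(f-n),'yaw',np.arctan2(*(f-n)[1::-1]))
m=tri(ray('side',(299,188.5)),ray('top',(227.4,171)));print('hump tri',m)
# tray corners at z45
P=np.array([onz('top',p,45) for p in [(213,165),(236.5,156.5),(247.5,188),(224,195.5)]]);print(P.round(0),P.mean(0))
e=np.diff(P,axis=0);print(np.linalg.norm(e,axis=1),np.arctan2(e[:,1],e[:,0]))
t=tri(ray('side',(369.7,250)),ray('top',(353.8,157)));print('tip',t)
a=onz('top',(359,160.3),195);b=onz('top',(389,166.5),195);u=(a-b)/np.linalg.norm(a-b);print('hook',a,b,'yaw',np.arctan2(-u[0],u[1]))
tp=onz('top',(353.8,157),213);print('tip z213',tp,'seat',tp-u*31)
print('ball',tri(ray('side',(277,253)),ray('top',(290.5,214.5))), onz('top',(290.5,214.5),92))
print('jar top',onz('top',(428/1.4,201/1.4),65),'spool',onz('top',(275,143),50))
E
```

```text
handle ends [656.06770603 247.85597399 125.        ] [547.57726789 206.73877098 125.        ] mid [601.82248696 227.29737248 125.        ] len 116.02068588068458 yaw 0.3622674750764024
hump tri (array([600.74307355, 226.6853928 , 130.49843712]), [0.3858369641822019, 0.3858369641824349])
[[638. 285.  45.]
 [669. 208.  45.]
 [564. 167.  45.]
 [536. 244.  45.]] [601.93892424 225.9167742   45.        ]
[ 83.16925733 113.23863932  81.41010846] [-1.18418594 -2.7730688   1.91551389]
tip (array([ 634.18442713, -157.6629246 ,  212.0045987 ]), [2.46278921036911, 2.4627892103689124])
hook [ 631.25251313 -176.82243545  195.        ] [ 614.83137714 -267.54804283  195.        ] yaw -0.1790592626309627
tip z213 [ 636.36825252 -158.30306373  213.        ] seat [ 630.84702989 -188.80742572  213.        ]
ball (array([472.42721139,  23.7084397 ,  88.19807313]), [1.4999404240664618, 1.499940424066326]) [473.40875467  23.53832327  92.        ]
jar top [715.18700967 -20.98954102  65.        ] spool [718.2822529   80.82724674  50.        ]
```

Emit:
servo_tool(series=[0.0195, -0.0252, 0, 3.4, 0.0195, -0.0252, 0, 3.4, 0.0195, -0.0252, 0, 3.4, 0.0195, -0.0252, 0, 3.4, 0.0195, -0.0252, 0, 3.4, 0.0195, -0.0252, 0, 3.4, 0.0195, -0.0252, 0, 3.4])

```text
clock: 0.78
eef_pos: [413.4, 382.9, 231.2]
tcp_rot: [-3.142, 0.0, 1.532]
contact_force: [0.0, 0.2, -0.6]
opening: 1.002
```

Emit:
servo_tool(series=[0.0195, -0.0252, 0, 3.4, 0.0195, -0.0252, 0, 3.4, 0.0195, -0.0252, 0, 3.4, 0.0195, -0.0252, 0, 3.4, 0.0195, -0.0252, 0, 3.4, 0.0195, -0.0252, 0, 3.4, 0.0195, -0.0252, 0, 3.4, 0, 0, 0, 0], gripper=0.06)

```text
clock: 1.45
eef_pos: [552.1, 204.0, 231.2]
tcp_rot: [3.141, 0.002, 1.944]
contact_force: [-0.1, 0.3, 0.4]
opening: 0.703
```

```bash
python3 - <<'E'
from h import *
s=sense();print(s['eef_pos'],s['tcp_rot'],s['qpos'],s['contact_force'],s['opening'])
c=cam('wrist');I=grab_frame('wrist');cv2.imwrite('pics/w1.png',cv2.resize(I,None,fx=1.4,fy=1.4))
print('cam',-c[1].T@c[2])
for x in(-52,0,52):
    print(x,proj('wrist',[601.5+x*.932,227+x*.362,125 if x else 131],c)*1.4)
E
```

```text
[552.05932745 203.9713321  231.22446955] [3.14072434e+00 1.87773475e-03 1.94446536e+00] [ 0.35245052  0.29632408  1.71434566 -0.00205534  1.13001578 -1.5911396 ] [-0.12750879  0.30556434  0.44761588] 0.7027692873925199
cam [480.64278841 175.90784293 373.39624471]
-52 [398.00963506 290.55899701]
0 [397.44491234 375.5573047 ]
52 [396.72357994 442.51462873]
```

View pics/w1.png

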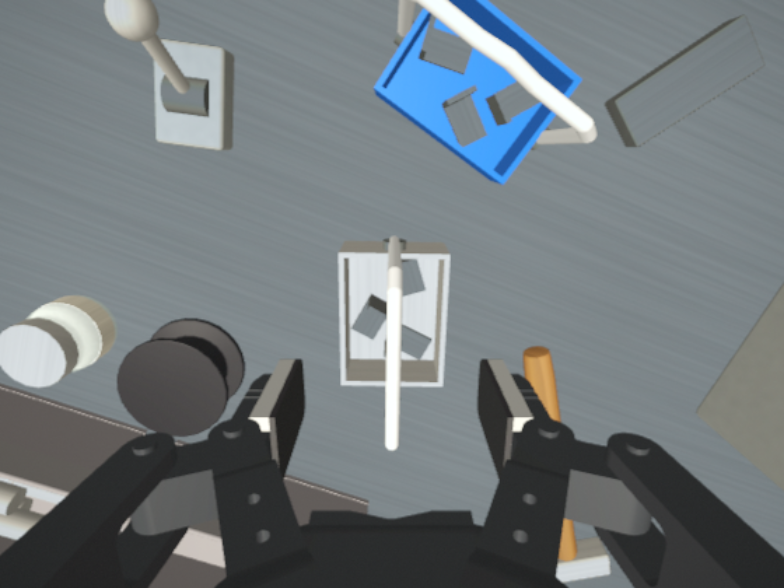

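The wrist view shows the handle centred between the open fingers: near corner at about (394,285), far end at (391,445). This agrees with the estimate to about 3 mm, so I'll go down and grip.

Emit:
servo_tool(series=[-0.002, -0.001, -0.021, 0, 0, 0, -0.021, 0, 0, 0, -0.021, 0, 0, 0, -0.021, 0, 0, 0, -0.021, 0, 0, 0, -0.021, 0, 0, 0, 0, 0])

```text
clock: 2.08
eef_pos: [544.0, 206.8, 101.5]
tcp_rot: [-3.135, -0.0, 1.944]
contact_force: [-0.7, 0.0, -0.3]
opening: 0.702
```

Emit:
servo_tool(series=[0, 0, 0, 0, 0, 0, 0, 0, 0, 0, 0, 0, 0, 0, 0, 0, 0, 0, 0, 0, 0, 0, 0, 0, 0, 0, 0, 0, 0, 0, 0, 0], gripper=0, newtons=80)

```text
clock: 2.75
eef_pos: [548.0, 206.9, 106.7]
tcp_rot: [3.14, 0.0, 1.943]
contact_force: [-0.4, -1.8, 6.0]
opening: 0.075
```

Emit:
servo_tool(series=[0, 0, 0.005, 0, 0, 0, 0.01, 0, 0, 0, 0.02, 0, 0, 0, 0.025, 0, 0, 0, 0.025, 0, 0, 0, 0.015, 0, 0, 0, 0, 0, 0, 0, 0, 0])

```text
clock: 3.42
eef_pos: [547.5, 207.0, 206.2]
tcp_rot: [3.14, -0.0, 1.944]
contact_force: [0.2, 0.2, -2.9]
opening: 0.073
```

```bash
python3 - <<'E'
from h import *
s=sense();print(s['eef_pos'],s['tcp_rot'],s['contact_force'],s['opening'])
w=grab_frame('wrist');S=grab_frame('side')
cv2.imwrite('pics/l1.png',np.hstack([cv2.resize(w,(400,300)),cv2.resize(S[110:260,220:420],(400,300))]))
E
```

```text
[547.50906304 206.98587809 206.24524277] [ 3.13969960e+00 -1.57282735e-05  1.94379107e+00] [ 0.20094743  0.24423156 -2.85688712] 0.07258955456532233
```

View pics/l1.png

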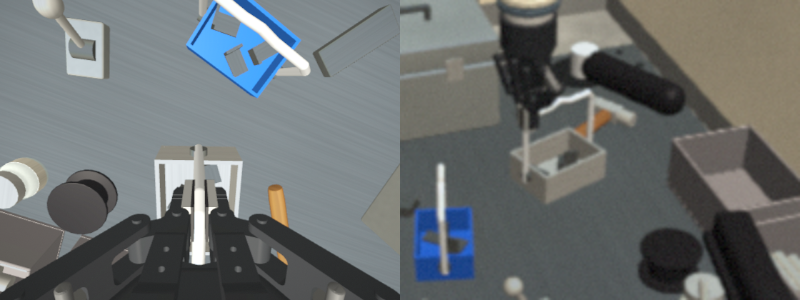

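The grip holds and the caddy is level: handle in the pads, opening 0.073, load about 2.9 N. The arm can't lean, because its rows give shift and yaw only. So I'll hang the caddy skewed by about 45°, gripped at its end, which keeps the gripper body clear of the nozzle.

Emit:
servo_tool(series=[0.0024, -0.011, 0.0005, -3.2, 0.0024, -0.011, 0.0005, -3.2, 0.0024, -0.011, 0.0005, -3.2, 0.0024, -0.011, 0.0005, -3.2, 0.0024, -0.011, 0.0005, -3.2, 0.0024, -0.011, 0.0005, -3.2, 0.0024, -0.011, 0.0005, -3.2, 0.0024, -0.011, 0.0005, -3.2])

```text
clock: 4.18
eef_pos: [565.5, 118.1, 207.5]
tcp_rot: [-3.139, 0.001, 1.494]
contact_force: [0.3, -0.1, -2.8]
opening: 0.076
```

Emit:
servo_tool(series=[0.0024, -0.011, 0.0005, -3.2, 0.0024, -0.011, 0.0005, -3.2, 0.0024, -0.011, 0.0005, -3.2, 0.0024, -0.011, 0.0005, -3.2, 0.0024, -0.011, 0.0005, -3.2, 0.0024, -0.011, 0.0005, -3.2, 0.0024, -0.011, 0.0005, -3.2, 0.0024, -0.011, 0.0005, -3.2])

```text
clock: 4.85
eef_pos: [584.7, 30.3, 211.5]
tcp_rot: [-3.139, 0.002, 1.047]
contact_force: [-0.5, 0.4, -2.7]
opening: 0.074
```

Emit:
servo_tool(series=[0.0024, -0.011, 0.0005, -3.2, 0.0024, -0.011, 0.0005, -3.2, 0.0024, -0.011, 0.0005, -3.2, 0.0024, -0.011, 0.0005, -3.2, 0.0024, -0.011, 0.0005, -3.2, 0.0024, -0.011, 0.0005, -3.2, 0.0024, -0.011, 0.0005, -3.2, 0.0024, -0.011, 0.0005, -3.2])

```text
clock: 5.52
eef_pos: [604.0, -57.6, 215.4]
tcp_rot: [-3.14, 0.002, 0.601]
contact_force: [-0.6, 0.4, -1.9]
opening: 0.071
```

Emit:
servo_tool(series=[0, 0, 0, 0, 0, 0, 0, 0, 0, 0, 0, 0, 0, 0, 0, 0])

```text
clock: 5.85
eef_pos: [604.4, -56.5, 216.7]
tcp_rot: [-3.141, 0.001, 0.605]
contact_force: [0.2, 0.8, -2.6]
opening: 0.072
```

```bash
python3 - <<'E'
from h import *
s=sense();p=s['eef_pos'];print(p,s['tcp_rot'],s['qpos'],s['contact_force'],s['opening'])
S=grab_frame('side');T=grab_frame('top');np.save('S.npy',S);np.save('T.npy',T)
y=s['tcp_rot'][2]-np.pi/2;d=np.array([np.cos(y),np.sin(y),0])
hump=p+57*d+[0,0,24];print('hump axis pred',hump,'side',proj('side',hump),'top',proj('top',hump))
def crop(I,x,y,w,h,k):
    c=cv2.resize(I[y:y+h,x:x+w],None,fx=k,fy=k,interpolation=cv2.INTER_CUBIC)
    for i in range(0,w,10): cv2.putText(c,str(x+i),(i*k,8),0,.3,(0,255,255))
    for i in range(0,h,10): cv2.putText(c,str(y+i),(0,i*k+4),0,.3,(0,255,0))
    return c
cv2.imwrite('pics/a1.png',np.hstack([crop(T,305,110,100,130,4),crop(S,310,170,100,130,4)]))
E
```

```text
[604.39133742 -56.45241839 216.67058899] [-3.14063710e+00  7.02255713e-04  6.05040733e-01] [-9.57612966e-02  3.39907956e-01  1.68696816e+00  3.08938672e-04
  1.11586948e+00 -7.00937600e-01] [ 0.24456442  0.79504431 -2.60883365] 0.07158277071993133
hump axis pred [ 636.81268539 -103.33371739  240.67058899] side [362.70967083 224.86263323] top [336.51195013 153.97117129]
```

View pics/a1.png

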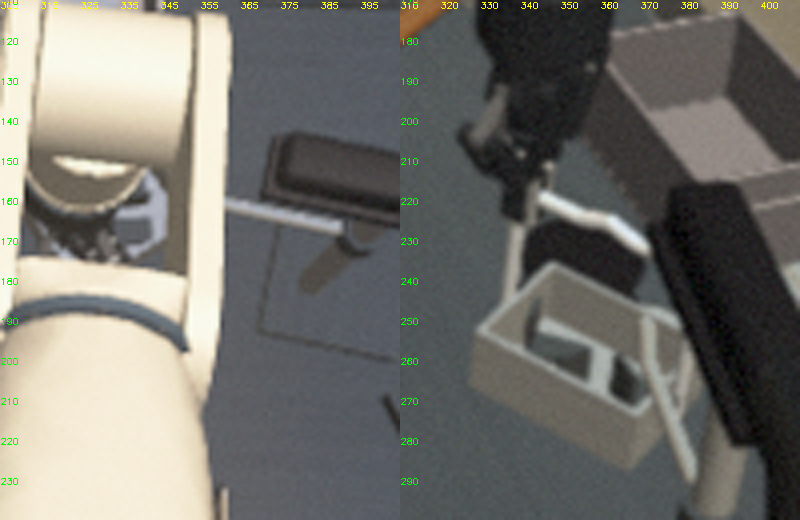

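The side view shows the caddy level. The hump is at about (361,224) against a prediction of (363,225), and the hook tip is at (370,249), free below it. I'll move in along the hook.

Emit:
servo_tool(series=[-0.0017, -0.0095, 0, 0, -0.0017, -0.0095, 0, 0, -0.0017, -0.0095, 0, 0, -0.0017, -0.0095, 0, 0, -0.0017, -0.0095, 0, 0, -0.0017, -0.0095, 0, 0, -0.0017, -0.0095, 0, 0, -0.0017, -0.0095, 0, 0])

```text
clock: 6.62
eef_pos: [591.0, -134.4, 217.3]
tcp_rot: [3.142, 0.0, 0.603]
contact_force: [0.3, 0.6, -2.3]
opening: 0.073
```

Emit:
servo_tool(series=[0, 0, -0.002, 0, 0, 0, -0.004, 0, 0, 0, -0.004, 0, 0, 0, -0.004, 0, 0, 0, -0.004, 0, 0, 0, -0.002, 0, 0, 0, 0, 0, 0, 0, 0, 0])

```text
clock: 7.28
eef_pos: [591.2, -132.9, 197.1]
tcp_rot: [-3.141, 0.0, 0.604]
contact_force: [0.2, -0.1, -2.2]
opening: 0.073
```

```bash
python3 - <<'E'
from h import *
s=sense();p=s['eef_pos'];print(p,s['tcp_rot'],s['contact_force'],s['opening'])
S=grab_frame('side');W=grab_frame('wrist')
y=s['tcp_rot'][2]-np.pi/2;d=np.array([np.cos(y),np.sin(y),0])
hump=p+57*d+[0,0,24];print(hump,proj('side',hump),proj('wrist',hump))
seat=np.array([630,-188.5,195]);print('seat bar axis',proj('side',seat),proj('wrist',seat))
def crop(I,x,y,w,h,k):
    c=cv2.resize(I[y:y+h,x:x+w],None,fx=k,fy=k,interpolation=cv2.INTER_CUBIC)
    for i in range(0,w,10): cv2.putText(c,str(x+i),(i*k,8),0,.3,(0,255,255))
    for i in range(0,h,10): cv2.putText(c,str(y+i),(0,i*k+4),0,.3,(0,255,0))
    return c
cv2.imwrite('pics/b1.png',np.hstack([cv2.copyMakeBorder(cv2.resize(W,(400,300)),0,220,0,0,0),crop(S,315,190,100,130,4)]))
E
```

```text
[ 591.21997561 -132.90960252  197.0939567 ] [-3.14132539e+00  2.10906264e-04  6.03728879e-01] [ 0.24108079 -0.13791664 -2.23651149] 0.07348115762015
[ 623.57979428 -179.83339323  221.0939567 ] [371.37351473 254.18252941] [278.47438535 397.36884717]
seat bar axis [374.40288114 264.9124972 ] [279.22760947 372.04277932]
```

View pics/b1.png

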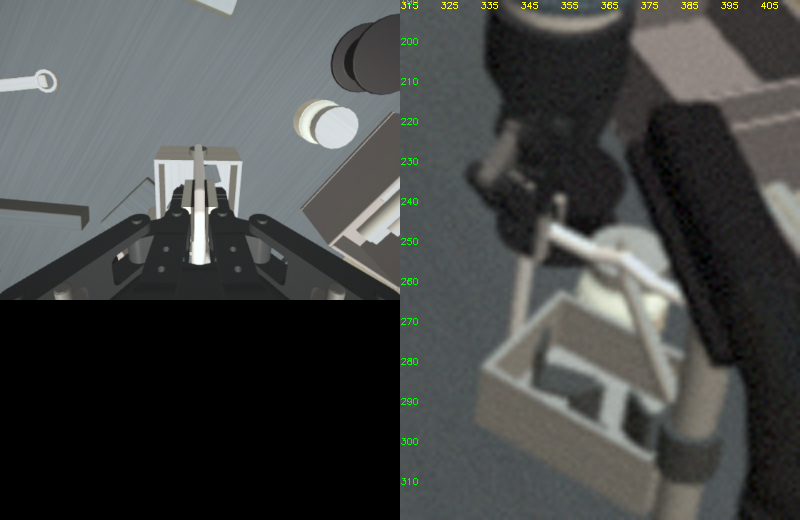

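The side view puts the hump at (371,254), as predicted, over the hook bar and inboard of the tip, and no contact force is reported. I'll lower it gently.

Emit:
servo_tool(series=[0, 0, -0.003, 0, 0, 0, -0.003, 0, 0, 0, -0.003, 0, 0, 0, -0.002, 0, 0, 0, -0.002, 0, 0, 0, 0, 0, 0, 0, 0, 0])

```text
clock: 7.97
eef_pos: [591.4, -133.2, 184.4]
tcp_rot: [3.141, -0.0, 0.603]
contact_force: [-0.4, -0.0, -1.5]
opening: 0.072
```

Emit:
servo_tool(series=[0, 0, -0.001, 0, 0, 0, -0.001, 0, 0, 0, 0, 0, 0, 0, 0, 0])

```text
clock: 8.3
eef_pos: [591.8, -133.3, 182.8]
tcp_rot: [3.141, -0.001, 0.603]
contact_force: [0.1, 0.2, 2.4]
opening: 0.077
```

Emit:
servo_tool(series=[0, 0, -0.001, 0, 0, 0, -0.001, 0, 0, 0, 0, 0, 0, 0, 0, 0])

```text
clock: 8.63
eef_pos: [591.8, -133.5, 180.7]
tcp_rot: [3.14, -0.001, 0.603]
contact_force: [2.1, -2.6, 4.0]
opening: 0.073
```

Contact came about 3 mm early. The force (+2.1,−2.6) points along the caddy's x, so the hook bar bears on the far slope of the hump. I'll shift about 5 mm in hook +x and ease up 1 mm.

Emit:
servo_tool(series=[0, 0, 0.001, 0, 0.001, 0, 0, 0, 0.001, 0, 0, 0, 0.001, -0.001, 0, 0, 0.001, 0, 0, 0, 0.001, 0, 0, 0, 0, 0, 0, 0, 0, 0, 0, 0])

```text
clock: 9.3
eef_pos: [596.0, -133.9, 180.8]
tcp_rot: [-3.141, 0.0, 0.603]
contact_force: [0.8, 0.1, -3.0]
opening: 0.073
```

```bash
python3 - <<'E'
from h import *
s=sense();p=s['eef_pos'];print(p,s['tcp_rot'],s['contact_force'],s['wrist_torque'],s['opening'])
S=grab_frame('side');W=grab_frame('wrist')
def crop(I,x,y,w,h,k):
    c=cv2.resize(I[y:y+h,x:x+w],None,fx=k,fy=k,interpolation=cv2.INTER_CUBIC)
    for i in range(0,w,10): cv2.putText(c,str(x+i),(i*k,8),0,.3,(0,255,255))
    for i in range(0,h,10): cv2.putText(c,str(y+i),(0,i*k+4),0,.3,(0,255,0))
    return c
cv2.imwrite('pics/c1.png',crop(S,320,200,100,100,6))
E
```

```text
[ 595.95908199 -133.93542124  180.78067608] [-3.14072702e+00  4.92663028e-04  6.03426671e-01] [ 0.81258521  0.08129805 -2.9754262 ] [ 0.11133802 -0.10800232  0.04445953] 0.0730261320986203
```

View pics/c1.png

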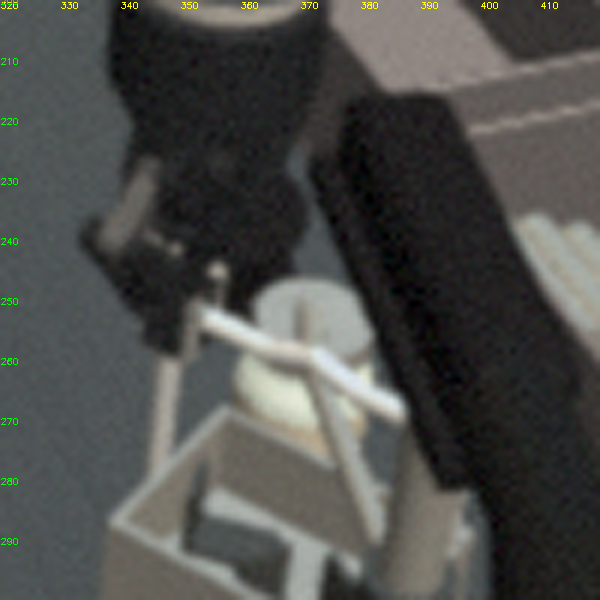

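The hump at (371,258) now straddles the bar, and the tip is visible beyond the wire at (369,249). The hook bears no load yet, so I'll lower until it does.

Emit:
servo_tool(series=[0, 0, -0.001, 0, 0, 0, -0.001, 0, 0, 0, 0, 0, 0, 0, 0, 0])

```text
clock: 9.73
eef_pos: [596.5, -134.2, 179.6]
tcp_rot: [3.141, -0.0, 0.603]
contact_force: [-0.6, 0.3, 1.0]
opening: 0.074
```

Emit:
servo_tool(series=[0, 0, -0.001, 0, 0, 0, 0, 0, 0, 0, 0, 0])

```text
clock: 9.98
eef_pos: [596.7, -134.3, 178.8]
tcp_rot: [3.141, -0.001, 0.603]
contact_force: [0.4, 0.1, 4.5]
opening: 0.076
```

Emit:
servo_tool(series=[0, 0, 0.001, 0, 0, 0, 0, 0, 0, 0, 0, 0])

```text
clock: 10.23
eef_pos: [596.5, -134.2, 179.4]
tcp_rot: [3.141, -0.0, 0.603]
contact_force: [0.6, -0.5, 2.9]
opening: 0.074
```

Emit:
servo_tool(series=[0, 0, 0, 0, 0, 0, 0, 0, 0, 0, 0, 0, 0, 0, 0, 0, 0, 0, 0, 0, 0, 0, 0, 0], gripper=0.04)

```text
clock: 10.73
eef_pos: [596.1, -134.1, 179.1]
tcp_rot: [-3.141, 0.0, 0.603]
contact_force: [-0.2, 0.6, -0.1]
opening: 0.468
```

```bash
python3 - <<'E'
from h import *
s=sense();p=s['eef_pos'];print(p,s['tcp_rot'],s['contact_force'],s['opening'])
S=grab_frame('side');W=grab_frame('wrist')
a=cv2.resize(S[190:310,310:420],(440,480));cv2.imwrite('pics/d1.png',np.hstack([cv2.copyMakeBorder(cv2.resize(W,(360,270)),0,210,0,0,0),a]))
E
```

```text
[ 596.10207377 -134.12686739  179.14621442] [-3.14132230e+00  2.20270843e-04  6.03338804e-01] [-0.23288291  0.58984967 -0.11451346] 0.46785426958095183
```

View pics/d1.png

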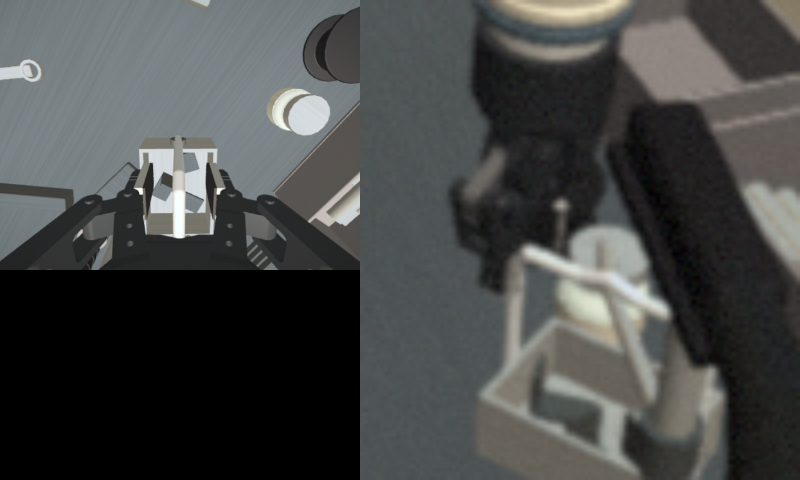

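Both pictures show the fingers clear on each side of the wire and the caddy hanging level. I'll back out along the handle, away from the nozzle, and measure the lever heading.

Emit:
servo_tool(series=[-0.003, 0.0043, 0, 0, -0.006, 0.0086, 0, 0, -0.01, 0.0144, 0, 0, -0.01, 0.0144, 0, 0, -0.01, 0.0144, 0, 0, -0.01, 0.0144, 0, 0, -0.01, 0.0144, 0, 0, -0.01, 0.0144, 0, 0])

```text
clock: 11.5
eef_pos: [526.1, -33.5, 179.3]
tcp_rot: [-3.142, -0.0, 0.603]
contact_force: [0.4, 0.1, 0.1]
opening: 0.47
```

```bash
python3 - <<'E'
from h import *
s=sense();print(s['clock'],s['eef_pos'],s['tcp_rot'],s['contact_force'])
T=np.load('pics/x.npy') if 0 else cv2.imread('pics/top0.png')
a,b,c,d=[onz('top',np.array(p)/1.4,25) for p in [(390,280),(412,277),(417,305),(395,309)]]
print(a,b,c,d,np.arctan2(*(a-d)[1::-1]),np.arctan2(*(b-c)[1::-1]),np.arctan2(-(a-b)[0],(a-b)[1]),(a+b+c+d)/4)
S=grab_frame('side');W=grab_frame('wrist')
a=cv2.resize(S[160:310,250:420],(544,480));cv2.imwrite('pics/e1.png',a)
E
```

```text
11.5 [526.1032172  -33.50354549 179.33668398] [-3.14151311e+00 -8.44684287e-05  6.03366633e-01] [0.36711527 0.09943653 0.14922538]
[530.02764034  63.16512854  25.        ] [538.87239426  10.90149963  25.        ] [471.89649102  -2.71133108  25.        ] [460.74721678  49.21172301  25.        ] 0.19874590345548462 0.20051828772536764 0.1676450382239642 [500.3859356   30.14175503  25.        ]
```

View pics/e1.png

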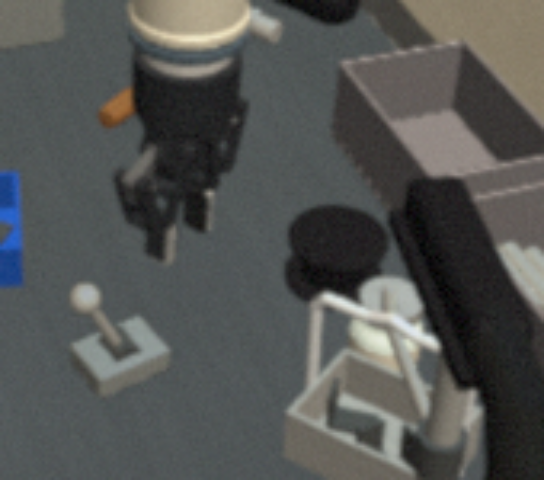

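The caddy hangs level on the hook. The lever heading is about 0.19 rad, with the ball at (473,24,90), so I'll go behind the ball with the fingers shut.

Emit:
servo_tool(series=[-0.0224, 0.0092, 0, -4.74, -0.0224, 0.0092, 0, -4.74, -0.0224, 0.0092, 0, -4.74, -0.0224, 0.0092, 0, -4.74, -0.0224, 0.0092, 0, -4.74, 0, 0, 0, 0, 0, 0, 0, 0], gripper=0)

```text
clock: 12.18
eef_pos: [415.0, 11.3, 179.6]
tcp_rot: [3.141, -0.001, 0.192]
contact_force: [-0.2, 0.1, 0.0]
opening: 0.002
```

Emit:
servo_tool(series=[0, 0, -0.023, 0, 0, 0, -0.023, 0, 0, 0, -0.023, 0, 0, 0, -0.022, 0, 0, 0, 0, 0, 0, 0, 0, 0])

```text
clock: 12.68
eef_pos: [415.6, 10.9, 87.8]
tcp_rot: [-3.141, 0.002, 0.19]
contact_force: [1.0, 0.9, 0.3]
opening: -0.001
```

Emit:
servo_tool(series=[0.0098, 0.0019, 0, 0, 0.0098, 0.0019, 0, 0, 0.0098, 0.0019, 0, 0, 0.0098, 0.0019, 0, 0, 0.0098, 0.0019, 0, 0, 0.0098, 0.0019, 0, 0])

```text
clock: 13.18
eef_pos: [476.0, 22.8, 89.0]
tcp_rot: [3.141, -0.002, 0.19]
contact_force: [-0.9, 0.5, 1.0]
opening: -0.006
```

Emit:
servo_tool(series=[0.0098, 0.0019, 0, 0, 0.0098, 0.0019, 0, 0, 0.0098, 0.0019, 0, 0, 0, 0, 0, 0])

```text
clock: 13.52
eef_pos: [506.1, 28.6, 88.5]
tcp_rot: [3.141, -0.002, 0.19]
contact_force: [-0.3, -0.2, 0.2]
opening: -0.001
```

Emit:
servo_tool(series=[0.0049, 0.001, 0, 0, 0.0049, 0.0009, 0, 0, 0, 0, 0, 0])

```text
clock: 13.77
eef_pos: [513.5, 30.2, 88.2]
tcp_rot: [-3.142, 0.0, 0.19]
contact_force: [-0.3, 0.1, 0.2]
opening: -0.0
```

Emit:
servo_tool(series=[0.0049, 0.001, 0, 0, 0, 0, 0, 0, 0, 0, 0, 0])

```text
clock: 14.02
eef_pos: [514.3, 30.5, 87.7]
tcp_rot: [-3.141, 0.008, 0.19]
contact_force: [-12.9, -2.7, 9.3]
opening: -0.001
```

```bash
python3 - <<'E'
from h import *
s=sense();print(s['clock'],s['eef_pos'],s['contact_force'])
S=grab_frame('side')
cv2.imwrite('pics/f1.png',cv2.resize(S[160:310,230:420],(608,480)))
E
```

```text
14.0167 [514.29011112  30.46845775  87.72750657] [-12.92133646  -2.74562631   9.27507052]
```

View pics/f1.png

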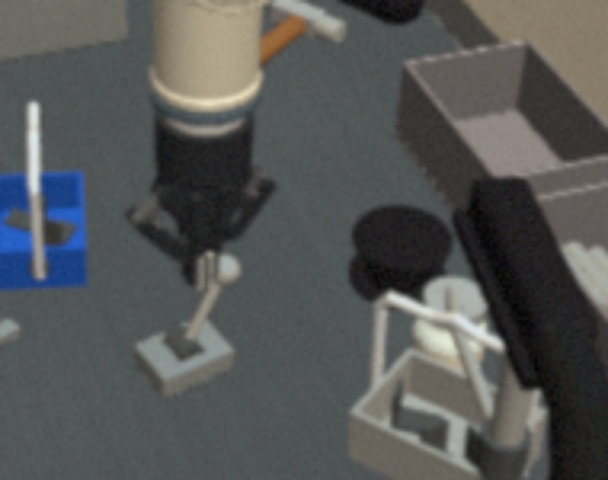

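The ball is at (228,268) in the crop, now leaning away from the robot, and the 13 N force step marks the end stop. I'll back off and check the lever and caddy numerically and in one last picture.

Emit:
servo_tool(series=[-0.008, -0.0015, 0, 0, -0.02, -0.0038, 0, 0, -0.02, -0.0038, 0, 0, -0.02, -0.0038, 0, 0, -0.02, -0.0038, 0.02, 0, 0, 0, 0.03, 0, 0, 0, 0.03, 0, 0, 0, 0, 0])

```text
clock: 14.73
eef_pos: [433.0, 14.5, 173.1]
tcp_rot: [3.14, -0.008, 0.189]
contact_force: [1.8, -0.3, 1.0]
opening: -0.0
```

Emit:
servo_tool(series=[0, 0, 0, 0, 0, 0, 0, 0, 0, 0, 0, 0, 0, 0, 0, 0])

```text
clock: 15.07
eef_pos: [429.4, 14.4, 167.2]
tcp_rot: [-3.141, 0.002, 0.19]
contact_force: [0.4, -0.6, 1.0]
opening: -0.001
```

```bash
python3 - <<'E'
from h import *
s=sense();print(s['clock'],s['eef_pos'],s['contact_force'])
S=grab_frame('side')
for _ in range(5): S2=grab_frame('side')
print('change',cv2.absdiff(S,S2)[230:320,320:400].mean())
for h in ([500.4,30.1],[510,31]):
  for th in (.3,.4,.5): print(h,th,proj('side',[h[0]+80*np.sin(th)*.982,h[1]+80*np.sin(th)*.189,22+80*np.cos(th)]))
x=cv2.resize(S2[220:265,265:325],None,fx=7,fy=7,interpolation=cv2.INTER_CUBIC)
for k in range(0,60,10):cv2.putText(x,str(265+k),(k*7,8),0,.3,(0,255,255))
for k in range(0,45,5):cv2.putText(x,str(220+k),(0,k*7+4),0,.3,(0,255,0))
y=cv2.resize(S2[220:310,320:400],(int(315*80/90),315));cv2.imwrite('pics/g1.png',np.hstack([x,y]))
E
```

```text
15.0667 [429.41189956  14.43517065 167.21700942] [ 0.41752549 -0.62020774  0.98414647]
change 3.0634722222222224
[500.4, 30.1] 0.3 [294.9360641  243.39352039]
[500.4, 30.1] 0.4 [297.39137845 243.28131356]
[500.4, 30.1] 0.5 [299.7208151  243.41596497]
[510, 31] 0.3 [298.276873   242.45601491]
[510, 31] 0.4 [300.71486765 242.34736023]
[510, 31] 0.5 [303.02650832 242.48522938]
```

View pics/g1.png

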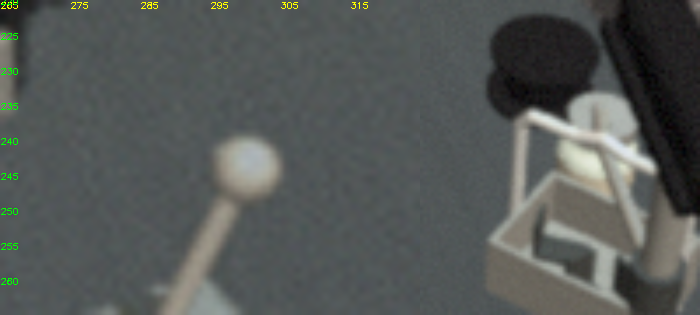

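```bash
python3 - <<'E'
from h import *
a=onz('side',(276.9,252.8),92.2);b=onz('side',(300.4,243.9),92.2);d=b-a
print(a,b,np.linalg.norm(d),np.arctan2(d[1],d[0]),'full stroke',160*np.sin(.5), 'angle',np.arcsin((np.linalg.norm(d)-80*np.sin(.5))/80)+.5)
E
```

```text
[469.60768243  20.37953107  92.2       ] [539.14013135  34.99439399  92.2       ] 71.0517816158666 0.20717192381069308 full stroke 76.70808617667248 angle 0.9210530242393946
```

The picture gives about 0.92 rad ± 0.05 for the lever, which is too close to the 0.9 limit. A second push will show whether it stayed at its stop.

Emit:
servo_tool(series=[0, 0, -0.025, 0, 0, 0, -0.025, 0, 0, 0, -0.025, 0, 0.016, 0.003, 0, 0, 0.016, 0.003, 0, 0, 0.016, 0.003, 0, 0, 0.016, 0.003, 0, 0, 0, 0, 0, 0])

```text
clock: 16.03
eef_pos: [497.5, 26.9, 93.5]
tcp_rot: [3.141, -0.003, 0.19]
contact_force: [0.6, -0.7, -0.5]
opening: 0.001
```

Emit:
servo_tool(series=[0.008, 0.0015, 0, 0, 0.006, 0.0012, 0, 0, 0, 0, 0, 0, 0, 0, 0, 0])

```text
clock: 16.37
eef_pos: [507.9, 29.1, 93.2]
tcp_rot: [-3.142, 0.0, 0.19]
contact_force: [0.2, -0.3, -1.1]
opening: -0.002
```

Emit:
servo_tool(series=[0.003, 0.0006, 0, 0, 0, 0, 0, 0, 0, 0, 0, 0])

```text
clock: 16.62
eef_pos: [511.0, 29.7, 93.3]
tcp_rot: [3.142, -0.0, 0.19]
contact_force: [0.1, -0.7, 0.7]
opening: -0.002
```

Emit:
servo_tool(series=[0.003, 0.0006, 0, 0, 0, 0, 0, 0, 0, 0, 0, 0])

```text
clock: 16.87
eef_pos: [514.3, 30.3, 93.3]
tcp_rot: [3.142, -0.0, 0.19]
contact_force: [0.2, 0.1, -0.6]
opening: -0.001
```

Emit:
servo_tool(series=[0.003, 0.0006, 0, 0, 0, 0, 0, 0, 0, 0, 0, 0])

```text
clock: 17.12
eef_pos: [516.5, 30.9, 93.1]
tcp_rot: [-3.141, 0.001, 0.19]
contact_force: [-2.9, -0.9, 1.2]
opening: 0.001
```

Emit:
servo_tool(series=[0.003, 0.0006, 0, 0, 0, 0, 0, 0, 0, 0, 0, 0])

```text
clock: 17.37
eef_pos: [517.1, 31.1, 92.7]
tcp_rot: [-3.141, 0.006, 0.19]
contact_force: [-10.9, -3.5, 6.8]
opening: -0.002
```

The lever is stiff at once (11 N for 0.6 mm), so it is on its end stop. I'll back off, settle, and hand in.

Emit:
servo_tool(series=[-0.008, -0.0015, 0, 0, -0.02, -0.0038, 0, 0, -0.02, -0.0038, 0, 0, -0.02, -0.0038, 0, 0, -0.02, -0.0038, 0.02, 0, 0, 0, 0.03, 0, 0, 0, 0.03, 0, 0, 0, 0, 0])

```text
clock: 18.03
eef_pos: [435.4, 14.9, 178.2]
tcp_rot: [3.14, -0.009, 0.19]
contact_force: [1.4, -0.5, -0.3]
opening: 0.002
```

Emit:
servo_tool(series=[0, 0, 0, 0, 0, 0, 0, 0, 0, 0, 0, 0, 0, 0, 0, 0, 0, 0, 0, 0, 0, 0, 0, 0, 0, 0, 0, 0, 0, 0, 0, 0])

```text
clock: 18.7
eef_pos: [432.1, 14.9, 173.0]
tcp_rot: [-3.142, 0.0, 0.19]
contact_force: [0.0, 0.5, 0.7]
opening: 0.0
```

```bash
python3 - <<'E'
from h import *
s=sense();print(s['clock'],s['eef_pos'],s['contact_force'],abs(s['qvel']).max())
A=grab_frame('side')
g=cv2.imread('pics/f1.png');B=cv2.resize(A[160:310,230:420],(608,480))
print('caddy diff',cv2.absdiff(g,B)[280:470,350:540].mean(),'noise ref',cv2.absdiff(g,B)[380:470,20:130].mean())
sign_off()
E
```

```text
18.7 [432.07155479  14.85840079 173.02078577] [0.04806614 0.45225873 0.72423075] 0.004667700235499277
caddy diff 2.320313942751616 noise ref 2.0051178451178453
the job is handed in; nothing more can be done
```

The caddy hangs by its hump on the hook and the fan lever is pushed over to its end stop. I handed the job in at about 18.8 s; no verdict was reported.

**Hanging:** The arm's moves allow no tilt, so I could not lean the gripper back as advised. Instead I gripped the handle near its robot-side corner and hung the caddy turned about 45° from the hook's x axis, which kept the gripper clear of the nozzle. The first lowering met the slope of the hump, so I shifted about 5 mm and lowered again before letting go.

**Lever:** I pushed it with closed fingers, then pushed a second time to make sure.

**Last checks:**
- **Caddy:** It looked level in the side view. It had not moved between the first lever push and the end, since the image difference there was about camera noise (2.3 against 2.0).
- **Lever:** One image estimate disagreed slightly, giving about 0.92 rad (±0.05) instead of 1.0. Both pushes ended in a stiff stop (11–13 N, under 1 mm of travel), so I take it as fully over.
- **Robot:** It was standing clear, with only sensor noise in the force reading.
- **Jar and spool:** The arm kept clear of both, and they looked undisturbed in the pictures, but I did not measure their final positions.

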